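# Open the swing-bolt clamp over the welded coupon

## Task

The welded pipe coupon is to be taken out next: open the clamp that holds it. First loosen its wing nut by about a quarter turn anticlockwise, then swing the eyebolt right out of the arm's fork, then swing the clamp arm all the way back and leave it there; the coupon must stay lying in its V-block. Leave the empty clamp beside it shut, and do not shift or topple the spray can and the welding magnet that stand close on either side of it.

Things in the scene. Friction and masses are not known exactly. Their poses are not given: they have to be found in the camera images.
- clamp: the loaded weld fixture, fixed, bare steel: angle plate (footprint 125 x 110 mm), its face sloping at 0.56 rad (32 deg), low edge towards the robot. Origin under the footprint's middle; x level, from low to high edge; y level along the slope; z up. In this frame up-slope is v = (cos 0.56, 0, sin 0.56), the face normal n = (-sin 0.56, 0, cos 0.56)
- clamp_face (a point): middle of the sloping face, 55 mm above the fixture's origin; axes as the fixture's. On the face: a V-block (64 mm along v, 40 mm along y) with the coupon; over it a flat clamp arm, hinged at the up-slope side between ears 62 mm high (along n, 18 mm along v) and held at its low end by a swing bolt with wing nut
- clamp_nut_grip (a point): middle of the nut's wings, on the bolt's axis, 66 mm from its pivot. z along the bolt (= n while in the fork), x along the two wings (at joint 0: 0.75 rad clockwise of v), y across them. Wings 48 mm tip to tip, 8 mm thick, from 13 mm below to 12 mm above this point; hub 20 mm across, from 20 to 11 mm below. The arm's top face is 21 mm below
- clamp_nut (a joint): turn of the wing nut about the bolt, rad, growing anticlockwise seen from above (loosening); starts tight between -0.2 and 0.2, limits -0.3 and 2.2. Stiff (about 0.12 N m), stays where left; loose from 1.3. It does not climb noticeably
- clamp_bolt_pivot (a point): pivot of the swing bolt, at the low side of the V-block: 44 mm down-slope of the middle of the face and 14 mm above the face along n; the pin runs along the fixture's y
- clamp_bolt (a joint): swing of the eyebolt, rad: 0 standing in the arm's fork along n, grows as it swings out down-slope (fixture's -x), stop at 1.45; out from 1.0. Pivot friction (0.08 N m) keeps it where it is left; about 2 N at the nut moves it. Bolt 10 mm thick; the wings end 78 mm from the pivot
- clamp_arm_grip (a point): middle of the arm's forked free end, in mid-thickness, 90 mm from the hinge (shut: 46 mm down-slope of the middle of the face, 54 mm above it). Shut: x = v, y along the hinge, z = n; turns with the arm. Fork 34 mm wide along y, 10 mm thick, 32 mm long, ending 10 mm beyond this point; slot 14 mm wide. Nearer the hinge the arm is 24 mm wide
- clamp_arm_hinge (a point): hinge axis of the clamp arm (along the fixture's y), 44 mm up-slope of the middle of the face and 54 mm above it along n
- clamp_arm (a joint): swing of the clamp arm, rad: 0 shut over the coupon, grows as its free end rises and swings back up-slope, stop at 1.9 (past square to the face). Friction (0.15 N m) keeps it where it is left; about 3 N at the fork moves it. While the bolt stands in the fork the arm is held down
- coupon: the welded pipe coupon, loose: bare steel pipe 32 mm in diameter, 100 mm long, weld bead near one end, about 0.3 kg, lying in the V-block of the loaded clamp, level, along the fixture's y. Origin at its middle on its axis; y along the pipe. The shut arm clears it by 1 mm
- spare: a second fixture of the same build and size, with no coupon in it, its own arm, bolt and nut shut; same frame as the loaded one. To be left alone; the two may stand either way round, left or right
- spare_nut (a joint): wing nut of the empty clamp, rad; starts at 0 and must stay
- spare_bolt (a joint): swing bolt of the empty clamp, rad; starts at 0 and must stay
- spare_arm (a joint): arm of the empty clamp, rad; starts at 0 and must stay
- can: loose grey spray can, 60 mm across, 160 mm tall, standing close beside the loaded clamp, on its +y side; origin at the centre of its foot
- magnet: loose dark stepped welding magnet, 60 x 16 x 54 mm, standing close beside the loaded clamp, on its -y side; origin under its centre
Not all that is in view belongs to the job. What is shaped like the clamp but green or purple is not meant.

How it is judged:
On the way, in this order (a step that is already met when the one before it is completed fails the run):
1. the wing nut is loosened about a quarter turn (1.3 rad or more) (value of joint clamp_nut above 1.3 rad), for 0.2 s.
2. the eyebolt is swung out of the fork (1.0 rad or more) (value of joint clamp_bolt above 1 rad), for 0.2 s.
3. the clamp arm is swung back (1.6 rad or more) (value of joint clamp_arm above 1.6 rad), for 0.2 s.
At the end, for the whole second after the job is handed in: The wing nut stands at 1.3 rad or more, the eyebolt is out at 1.0 rad or more, the clamp arm rests swung back at 1.6 rad or more, and the coupon lies still within 10 mm of where it started (value of joint clamp_nut above 1.3 rad and value of joint clamp_bolt above 1 rad and value of joint clamp_arm above 1.6 rad and velocity of joint clamp_arm between -0.05 and 0.05 rad/s and distance of coupon from where it was at the start of the episode below 0.01 m and linear speed of coupon below 0.02 m/s); the robot touches nothing.
It fails at once if the empty clamp is opened or its nut turned (joint beyond 0.2 rad) (value of joint any of spare_nut, spare_bolt, spare_arm above 0.2 rad or value of joint spare_nut below -0.2 rad).
It fails at once if the spray can or the welding magnet is shifted by more than 20 mm or tipped over (distance of any of can, magnet from where it was at the start of the episode above 0.02 m or angle between any of can, magnet's own z axis and vertical above 0.5 rad).
It also fails if it takes over 54 s, if anything falls off the work surface, if the arm or the gripper's body presses on something with over 40 N, if the wrist force passes 120 N, or if a joint passes its speed limit or range.

## Robot

A 7-joint arm with a two-finger parallel gripper is mounted at the origin on the work surface. World frame = base frame: x ahead of the robot, y to its left, z up, the work surface at z = 0. Lengths are in m, angles in rad, forces in N, time in s.
With the tool pointing down it reaches from about 0.4 to 0.85 m from the base axis. Payload 4.5 kg.
Tool frame: the origin (TCP) lies at the very end of the fingers, on their centre line; the grasp point (between the pads) lies 19 mm behind it (bot.grasp_offset is the distance from the TCP to the grasp point, in m); z points along the fingers, y is the direction in which the jaws open and shut (so a half turn about z gives the same grasp; the last joint's range is limited). The gripper opens to 88 mm and grips with 3 to 60 N. Pads are 18 mm wide; open, the fingers measure 123 mm over their backs; the gripper's body (75 mm by 187 mm) begins 45 mm behind the grasp point.
Start: joints at [-1.086, 0.689, -0.195, 1.565, 0.157, 0.902, -0.215], TCP at [0.272, 0.563, 0.239] pointing down, gripper open.
Joint ranges: [-3.01, 3.01], [-0.46, 2.08], [-1.47, 1.51], [0.13, 2.56], [-1, 4.14], [0.04, 2.09], [-2.66, 2.66]. Speed limits (rad/s): [2.57, 2.57, 3.14, 3.14, 3.14, 3.14, 3.14].

## Interface

Orientations are given as a rotation vector (axis times angle).
In Python, from rig import bot gives the robot as it stands. The module is installed in compiled form; this text tells all that it offers.
- The arm moves only by the tool send_rows, never from a script. Its argument "series" is a list of rows, each a list of 3 entries, a list of its own where there are three numbers: the opening, from 0 (shut) to 1 (fully open), then the shift along the tool's x, y, z in units of 120 mm (1.0 is 120 mm), then the turn about the tool's z in units of 4 degrees (1.0 is 4 degrees). In form: [[fingers, [dx, dy, dz], yaw], ...]. A call has 1 to 20 rows; each row shifts and turns the commanded pose from where the row before left it, along the tool's axes as they then stand; what a row does not reach is not made up. A row lasts 1/8 s, in which the tool goes at most 62.5 mm and 10.7 degrees, less where a joint would pass 70% of its speed; a pose out of reach is approached as far as the arm can. A call with a number of a shift or a turn outside -1 to 1 is refused whole. A call with a gripper value outside its range is refused whole. The fingers move at their own pace and stop on an object; "squeeze" is the grip in N (left out, the last holds). Time passes only in rows, so rows that do not move let the fingers close. It gives the time, the measured TCP pose, the force and the opening at its end, in the units of the state.
- bot.sense(): the state, without advancing time (a new reading comes with each control period).
- bot.get_image(name): name is "scene" or "top" or "wrist"; returns the picture (420x560x3 uint8, red, green, blue); there is no depth.
- bot.camera_info(name): a dict with "fx", "fy", "cx", "cy" (pixels), "k1" (the pictures are not rectified: a ray, as slopes to the right and down, at radius r is drawn at 1 + k1 r^2 times it, then the intrinsics apply), "R" (3x3) and "t" (3): a world point X has camera coordinates R X + t. Camera axes: x right, y down, z forward; pixel columns grow to the right and rows downward; lengths in m; the calibration is good to about 2 mm. A picture is of the moment at which its call begins: read the wrist's pose just before it. camera_info takes no time and is no camera call; for the wrist camera it gives the pose at the moment of the call.
- bot.finish_job(): hands the job in, once; it reports no verdict.
Trained networks look in the newest picture that a camera, given by its name, has taken for a name from the list of things; names that differ only in an ending like _2 or _b are one class to them, and where a whole thing is asked for, a point or a joint stands for the part that bears it (a point fixed in the world has none). Each returns a list of dicts, best first, with "confidence" (0 to 1); they miss things now and then, are a little off and sometimes report something else, mostly with a low value. They report only what shows in the picture. A call takes as long as a camera call. They do not tell look-alikes from the thing itself.
- bot.search_frame(camera, query): "centre" ([x, y, z] in m, in the coordinates of the camera as it stood for that picture, good to about 4 mm: the middle of the surface that is visible of it).
- bot.masks_of(camera, query): "pixels" (420x560 bool, what is visible of it).
- bot.mark_of(camera, query): "centre" ([x, y, z] in m, in the coordinates of the camera as it stood for that picture, good to about 4 mm: a listed point, or the origin of a listed thing).
The state is a dict: "time_s": time; "qpos": joint angles; "qd": joint speeds; "effort": joint torques, N m; "tcp_pos": TCP position; "tool_rot": TCP orientation; "ft_force": force on the tool from outside, world axes, zero at the start; "wrist_torque": the same for the moment, N m; "opening": finger opening in m.
Only numpy, scipy, OpenCV 4.12 (cv2) and the standard library are available. Lean on these libraries where they do the work, as an engineer would, in place of code of your own. Each camera call takes 0.05 s, during which the arm holds its last target.

## Working session

There is one attempt and no reset: what is moved stays moved. The work goes in short steps, Python scripts to look and compute and a tool call to move; the robot and the scene stay as the last step left them, time stands still between calls to the robot, and variables do not carry over. Pictures are saved under pics/ and viewed, and the job is handed in when it is done.

Besides the shell and the picture viewer there is one more tool, called after "Call:" by a JSON object that holds its "name" and its "arguments". send_rows: Moves the arm, as the interface text tells. Shifts and turns lie within -1 to 1; 1 stands for 120 mm of shift or 4 degrees of turn. Its arguments: {"type":"object","properties":{"series":{"type":"array"},"squeeze":{"type":"number"}},"required":["series"]}

```bash
mkdir -p pics
cat > h.py <<'E'
import numpy as np, cv2
from rig import bot
from scipy.spatial.transform import Rotation as Rn
def snap(n,f):
    im=bot.get_image(n); cv2.imwrite(f'pics/{f}.png',im[:,:,::-1]); return im
def w(ci,c): return np.array(ci['R']).T@(np.array(c)-np.array(ci['t']))
def px(ci,X):
    c=np.array(ci['R'])@np.array(X)+np.array(ci['t']); s=c[:2]/c[2]; s=s*(1+ci['k1']*(s@s)); return np.array([ci['fx']*s[0]+ci['cx'],ci['fy']*s[1]+ci['cy']])
E
python3 - <<'E'
from h import *
s=bot.sense();print(s)
for n in ['scene','top','wrist']:
    ci=bot.camera_info(n);snap(n,n+'0')
    if n=='wrist':continue
    print(n,ci['fx'],np.round(w(ci,[0,0,0]),3))
    for q in ['clamp','clamp_face','clamp_nut_grip','clamp_arm_grip','coupon','can','magnet']:
        for r in bot.mark_of(n,q): X=w(ci,r['centre']);print(n,q,round(r['confidence'],2),np.round(X,3),np.round(px(ci,X)))
print(bot.sense()['time_s'])
E
```

```text
{'time_s': 0.0, 'qpos': array([-1.08620063,  0.68995071, -0.19452727,  1.56633034,  0.15729913,
        0.90251602, -0.21511862]), 'qd': array([ 0.00129369, -0.00036214, -0.00019562,  0.00025061,  0.00155914,
       -0.00010863, -0.00023357]), 'effort': array([-9.91938759e-04, -5.27566946e+01, -1.26733683e+00, -1.53438735e+01,
       -5.27415995e-02,  6.45559427e-03,  1.48752588e-04]), 'tcp_pos': array([0.27206602, 0.56197754, 0.2379348 ]), 'tool_rot': array([-7.01951959e-01, -3.06187954e+00,  2.81204009e-03]), 'ft_force': array([0.27270105, 0.92455734, 0.11667914]), 'wrist_torque': array([-0.04410032,  0.0371018 , -0.02212488]), 'opening': 0.08788971053160455}
scene 533.5756401839366 [1.291 0.413 0.918]
scene clamp 0.98 [0.581 0.162 0.   ] [315. 301.]
scene clamp 0.71 [ 0.365 -0.018 -0.001] [283. 217.]
scene clamp 0.7 [0.25  0.366 0.004] [443. 234.]
scene clamp_face 0.97 [0.25  0.37  0.054] [449. 220.]
scene clamp_face 0.92 [0.579 0.162 0.052] [316. 284.]
scene clamp_nut_grip 0.67 [ 0.291 -0.006  0.097] [300. 173.]
scene clamp_nut_grip 0.64 [0.502 0.176 0.099] [337. 248.]
scene clam
[... 570 characters left out ...]
op clamp_face 0.87 [ 0.37  -0.017  0.054] [291. 240.]
top clamp_face 0.64 [0.577 0.161 0.056] [219. 152.]
top clamp_face 0.57 [0.587 0.155 0.126] [217. 140.]
top clamp_face 0.44 [0.561 0.163 0.081] [216. 156.]
top clamp_nut_grip 0.58 [0.503 0.18  0.096] [206. 179.]
top clamp_nut_grip 0.44 [ 0.289 -0.004  0.104] [284. 276.]
top clamp_nut_grip 0.43 [0.175 0.361 0.102] [120. 322.]
top clamp_arm_grip 0.88 [ 0.302 -0.003  0.076] [284. 269.]
top clamp_arm_grip 0.87 [0.515 0.177 0.079] [209. 175.]
top clamp_arm_grip 0.56 [0.193 0.369 0.08 ] [120. 312.]
top coupon 0.91 [0.562 0.164 0.086] [215. 155.]
top can 0.86 [0.621 0.274 0.008] [178. 138.]
top magnet 0.67 [ 0.501  0.054 -0.004] [263. 188.]
0.85
```

View pics/scene0.png

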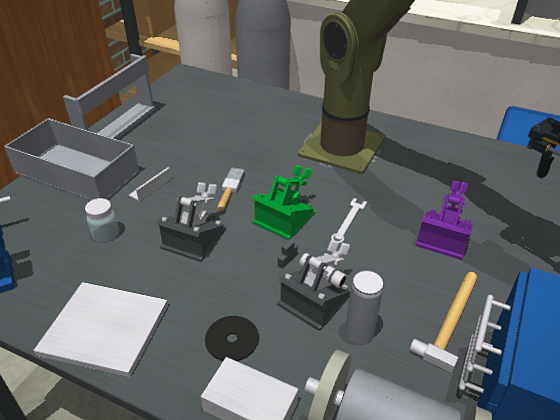

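View pics/top0.png

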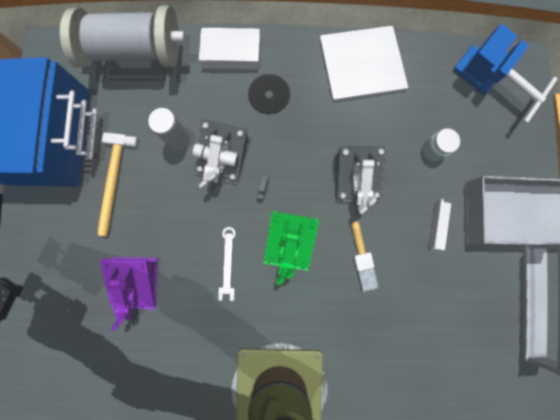

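```bash
python3 -c "
import cv2
a=cv2.imread('pics/scene0.png')[200:350,230:400];b=cv2.imread('pics/top0.png')[100:220,150:300]
cv2.imwrite('pics/crop0.png',cv2.resize(a,(680,600),interpolation=3));cv2.imwrite('pics/crop1.png',cv2.resize(b,(750,600),interpolation=3))"
```

```text
(no output)
```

View pics/crop0.png

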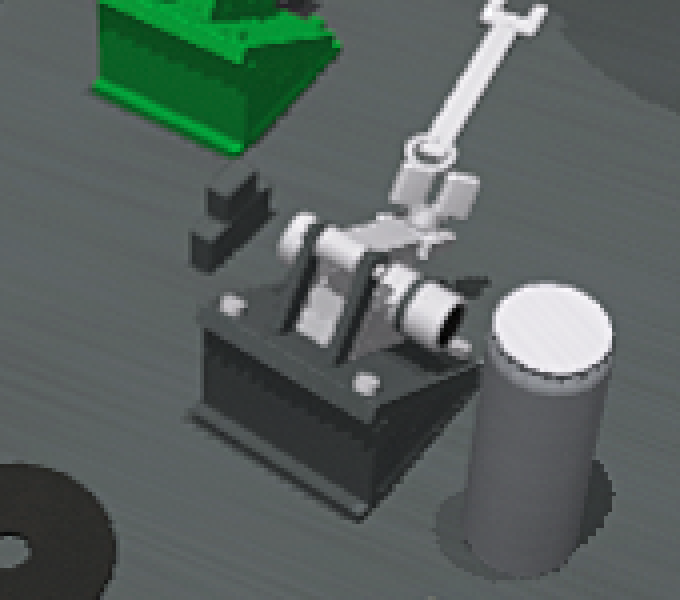

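View pics/crop1.png

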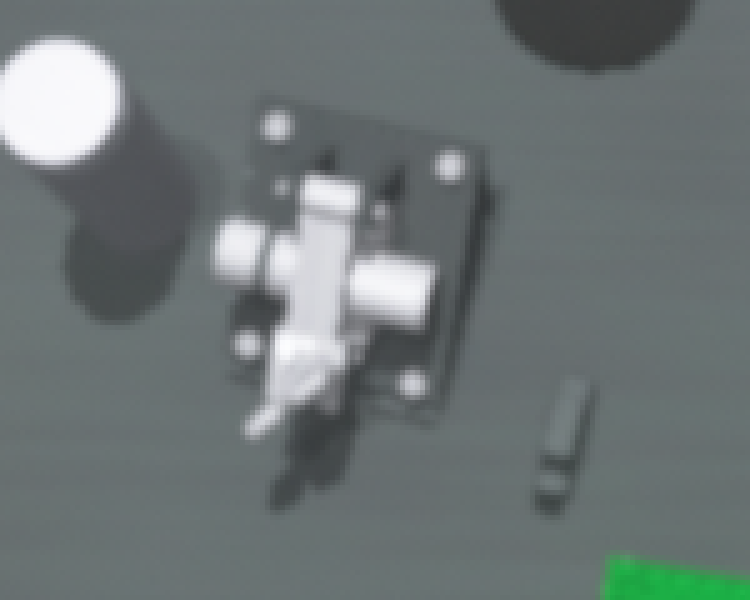

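Look-alikes for the target:
- Loaded bare-steel clamp: top (219,152), scene (316,284). It has the pipe across it, the can at its left and the magnet at its right.
- Empty bare-steel clamp: top (365,175), scene (190,225).
- Green clamp: top (290,240).
- Purple clamp: top (128,285).

I choose the first. The crops confirm it has the pipe in its V-block and its nut near top (206,179). The next move gives the wrist camera a closer view.

```bash
cat >> h.py <<'E'
def pose():
    s=bot.sense(); R=Rn.from_rotvec(s['tool_rot']).as_matrix(); return np.array(s['tcp_pos']),R
def jaw(R): return np.arctan2(R[1,1],R[0,1])
def need(T,jawang=None):
    p,R=pose(); d=R.T@(np.array(T)-p); print('tcp',np.round(p,4),'jaw',round(jaw(R),3),'shift units',np.round(d/.12,3),end=' ')
    if jawang is not None:
        a=(jaw(R)-jawang+np.pi/2)%np.pi-np.pi/2; print('yaw units',round(np.degrees(a)/4,2),end='')
    print()
E
python3 - <<'E'
from h import *
need([.42,.2,.30],.54)
ci=bot.camera_info('wrist');p,R=pose();print(R.T@(w(ci,[0,0,0])-p), R.T@np.array(ci['R']).T, ci['fx'])
E
```

```text
tcp [0.2723 0.5626 0.2388] jaw 1.12 shift units [-2.424 -2.183 -0.511] yaw units 8.31
[ 0.07671093  0.0006909  -0.14602677] [[-1.16317248e-04 -9.54958616e-01 -2.96738990e-01]
 [ 9.99999935e-01 -9.56370430e-06 -3.61207333e-04]
 [ 3.42100131e-04 -2.96739012e-01  9.54958555e-01]] 368.84736618237497
```

Call:
{"name": "send_rows", "arguments": {"series": [[1, [-0.2, -0.18, -0.17], 0], [1, [-0.3, -0.27, -0.17], 0], [1, [-0.3, -0.27, -0.17], 0], [1, [-0.3, -0.27, 0], 0], [1, [-0.3, -0.27, 0], 0], [1, [-0.3, -0.27, 0], 0], [1, [-0.3, -0.27, 0], 0], [1, [-0.3, -0.27, 0], 0], [1, [-0.12, -0.11, 0], 0], [1, [0, 0, 0], 1], [1, [0, 0, 0], 1], [1, [0, 0, 0], 1], [1, [0, 0, 0], 1], [1, [0, 0, 0], 1], [1, [0, 0, 0], 1], [1, [0, 0, 0], 1], [1, [0, 0, 0], 1], [1, [0, 0, 0], 0.3], [1, [0, 0, 0], 0]]}}

```text
time_s: 3.22
tcp_pos: [0.4197, 0.2006, 0.3]
tool_rot: [1.546, 2.734, 0.0]
ft_force: [-0.3, -0.2, -0.6]
opening: 0.0881
```

Run:
```python
from h import *
s=bot.sense();print(s['time_s'],s['qpos']);p,R=pose();print(p,jaw(R))
n='wrist';ci=bot.camera_info(n);snap(n,'wrist1')
for q in ['clamp','clamp_face','clamp_nut_grip','clamp_arm_grip','clamp_bolt_pivot','clamp_arm_hinge','coupon','can','magnet']:
        for r in bot.mark_of(n,q): X=w(ci,r['centre']);print(n,q,round(r['confidence'],2),np.round(X,3),np.round(px(ci,X)))
```

```text
3.225 [-0.50219017  0.39429869 -0.06192402  1.94884568  0.03322179  0.79915309
 -0.0410747 ]
[0.41973815 0.20063941 0.30000009] 0.5414630288340583
wrist clamp 0.62 [0.582 0.162 0.004] [371. 246.]
wrist clamp_nut_grip 0.92 [0.502 0.177 0.099] [338. 235.]
wrist clamp_nut_grip 0.78 [ 0.285 -0.007  0.096] [ 77. 272.]
wrist clamp_arm_grip 0.93 [0.514 0.173 0.075] [341. 235.]
wrist clamp_arm_grip 0.64 [ 0.302 -0.008  0.076] [ 99. 271.]
wrist clamp_bolt_pivot 0.93 [0.538 0.173 0.046] [354. 236.]
wrist clamp_bolt_pivot 0.82 [ 0.32  -0.015  0.043] [123. 271.]
wrist coupon 0.57 [0.562 0.168 0.079] [375. 261.]
wrist can 0.72 [0.562 0.165 0.078] [374. 262.]
wrist can 0.6 [ 0.624  0.276 -0.   ] [448. 189.]
wrist can 0.33 [0.58  0.163 0.003] [370. 245.]
wrist magnet 0.92 [ 0.499  0.057 -0.   ] [276. 277.]
```

View pics/wrist1.png

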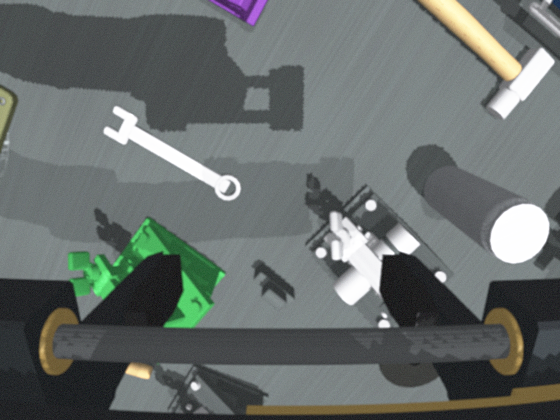

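```bash
cat >> h.py <<'E'
ORG=np.array([.5797,.1612,0.]);YAW=-.225
Rz=Rn.from_euler('z',YAW).as_matrix()
def F(x,y,z): return ORG+Rz@np.array([x,y,z])
A=.56;V=np.array([np.cos(A),0,np.sin(A)]);N=np.array([-np.sin(A),0,np.cos(A)]);Y=np.array([0,1.,0]);FACE=np.array([0,0,.055])
PIV=FACE-.044*V+.014*N; HNG=FACE+.044*V+.054*N
def W(l): return ORG+Rz@np.asarray(l)
def wing(j,th=0):
    b=np.cos(th)*N-np.sin(th)*V; u=np.cos(th)*V+np.sin(th)*N
    c=PIV+.066*b; phi=j-.75; e=np.cos(phi)*u+np.sin(phi)*Y
    return c,b,e
def armpt(a,r=.09): return HNG+r*(-np.cos(a)*V+np.sin(a)*N)
E
cat > ov.py <<'E'
from h import *
import sys
def overlay(im,ci,js,th,f,arm=0,half=60,sc=5):
    c,b,e=wing(0,th); cp=px(ci,W(c)); x0,y0=[int(max(0,v-half)) for v in cp]
    cr=cv2.resize(im[y0:y0+2*half,x0:x0+2*half,::-1],None,fx=sc,fy=sc,interpolation=3).copy()
    t=lambda X:tuple(int(v) for v in (px(ci,W(X))-[x0,y0]+.5)*sc)
    cols=[(0,0,255),(0,255,0),(255,0,0)]
    for j,col in zip(js,cols):
        c,b,e=wing(j,th); P=[c+s*.024*e+q*b for s,q in((1,.012),(-1,.012),(-1,-.013),(1,-.013))]
        cv2.polylines(cr,[np.array([t(X) for X in P])],True,col,1)
    P=[armpt(arm,.1)+s*.017*Y for s in(1,-1)]; cv2.line(cr,t(P[0]),t(P[1]),(255,255,0),1)
    cv2.circle(cr,t(HNG),4,(255,0,255),1)
    for s in(1,-1):
        for q in (1,-1): cv2.circle(cr,t([s*.0625,q*.055,.0 if s<0 else .0]),3,(0,255,255),1)
    cv2.imwrite(f'pics/{f}.png',cr)
E
python3 - <<'E'
from ov import *
ci=bot.camera_info('wrist');im=cv2.imread('pics/wrist1.png')[:,:,::-1];overlay(im,ci,[-.2,0,.2],0,'o1')
ci=bot.camera_info('scene');im=cv2.imread('pics/scene0.png')[:,:,::-1];overlay(im,ci,[-.2,0,.2],0,'o2')
ci=bot.camera_info('top');im=cv2.imread('pics/top0.png')[:,:,::-1];overlay(im,ci,[-.2,0,.2],0,'o3')
a=[cv2.imread(f'pics/o{i}.png') for i in(1,2,3)]
cv2.imwrite('pics/o12.png',cv2.resize(np.hstack(a[:2]),(800,400)))
E
```

```text
(no output)
```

View pics/o1.png

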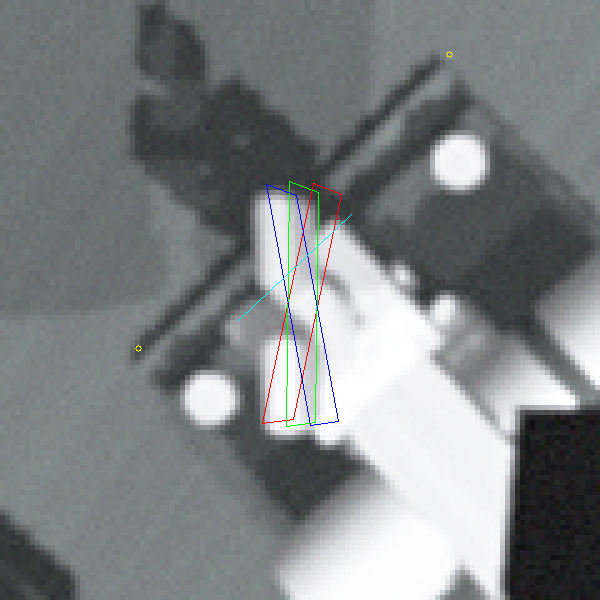

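View pics/o2.png

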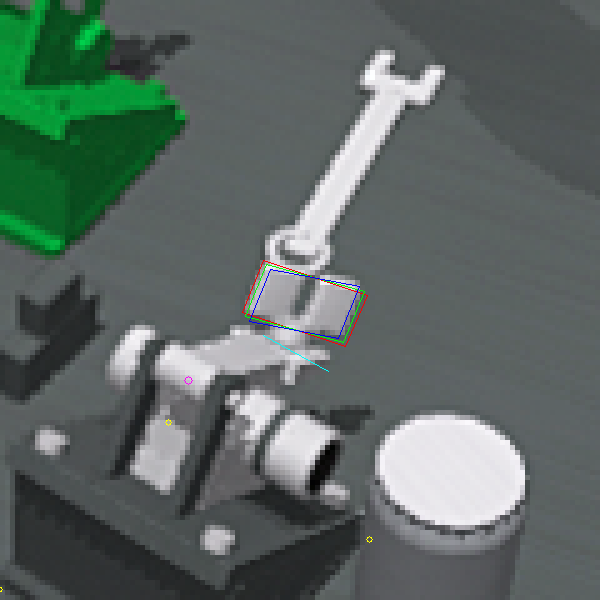

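View pics/o3.png

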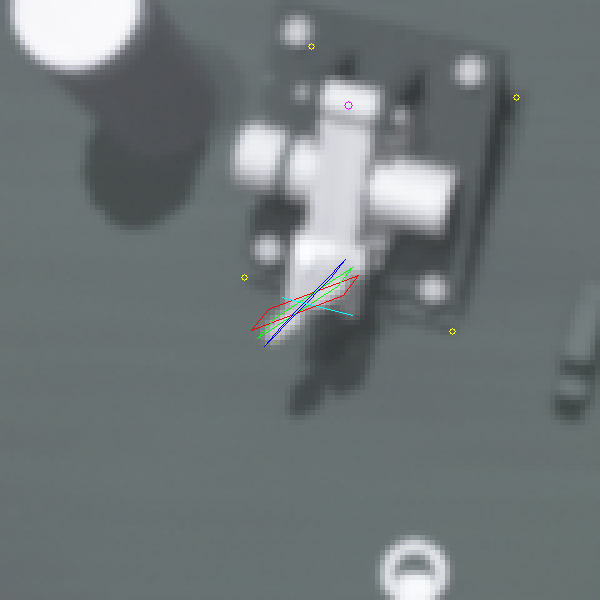

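```bash
cat > fit.py <<'E'
from h import *
from scipy.optimize import minimize
def boxpts(c,ex,ey,ez,hx,hy,z0,z1):
    return [c+sx*hx*ex+sy*hy*ey+z*ez for sx in(1,-1) for sy in(1,-1) for z in(z0,z1)]
S=4
def render(ci,j,th,d,x0,y0,n):
    m=np.zeros((n*S,n*S),np.uint8); c,b,e=wing(j,th); m2=np.cross(b,e); D=np.array([d[0],d[1],d[2] if len(d)>2 else 0])
    for P in (boxpts(c,e,m2,b,.024,.004,-.013,.012),boxpts(c,e,m2,b,.008,.008,-.020,-.011)):
        q=np.array([(px(ci,W(X)+D)-[x0,y0]+.5)*S for X in P]).astype(np.int32)
        cv2.fillConvexPoly(m,cv2.convexHull(q),1)
    return m
def run(cams=('scene','top','wrist'),th=0,tag='m',js=np.arange(-.3,.31,.1)):
    data=[]
    for n in cams:
        ci=bot.camera_info(n); im=snap(n,f'{tag}_{n}'); best=None
        g=px(ci,W(wing(0,th)[0]))
        for r in bot.masks_of(n,'clamp_nut'):
            mm=np.array(r['pixels']); ys,xs=np.nonzero(mm); c=np.array([xs.mean(),ys.mean()]); print(n,round(r['confidence'],2),c.round(1),g.round(1),mm.sum())
            if np.hypot(*(c-g))<25 and best is None: best=mm
        if best is None: continue
        k=64; x0,y0=[int(v)-k//2 for v in g]; t=cv2.resize(best[y0:y0+k,x0:x0+k].astype(np.uint8),None,fx=S,fy=S,interpolation=0)
        data.append((n,ci,t,x0,y0,k))
    def cost(p,datas):
        s=0
        for n,ci,t,x0,y0,k in datas:
            m=render(ci,p[0],th,p[1:],x0,y0,k); s-=(m&t).sum()/(m|t).sum()
        return s/len(datas)+ 20*np.sum(np.square(p[1:]))
    for ds in [data]+[[d] for d in data]:
        rs=[minimize(cost,[j,0,0],args=(ds,),method='Nelder-Mead',options=dict(initial_simplex=np.array([[j,0,0],[j+.1,0,0],[j,.005,0],[j,0,.005]]))) for j in js]
        r=min(rs,key=lambda r:r.fun);print([d[0] for d in ds],r.x.round(4),round(r.fun,3))
E
python3 - <<'E'
from fit import *
run()
E
```

```text
scene 0.7 [458.8 187.2] [338.6 248.1] 194
scene 0.61 [338.4 248.8] [338.6 248.1] 199
scene 0.47 [302.1 173. ] [338.6 248.1] 174
top 0.47 [285.1 274.7] [206.4 179.1] 177
top 0.44 [213.6 156.8] [206.4 179.1] 545
wrist 0.9 [ 82.9 271.8] [339.  233.6] 966
wrist 0.63 [338.1 235.4] [339.  233.6] 672
['scene', 'top', 'wrist'] [ 0.0877 -0.0008 -0.0022] -0.515
['scene'] [ 0.3446 -0.0013 -0.    ] -0.73
['top'] [-1.9875  0.0404 -0.013 ] -0.397
['wrist'] [ 0.0551 -0.0005 -0.0025] -0.856
```

Run:
```python
from h import *
T=W(wing(0)[0])+np.array([-.0007-.002,-.0018,0]);print(T)
need([T[0],T[1],.135],.594)
```

```text
[0.49923666 0.17719811 0.09940822]
tcp [0.4197 0.2006 0.2999] jaw 0.541 shift units [-0.509  0.468  1.374] yaw units -0.76
```

Call:
{"name": "send_rows", "arguments": {"series": [[0.3, [-0.17, 0.16, 0.2], 0], [0.3, [-0.17, 0.16, 0.3], 0], [0.3, [-0.17, 0.15, 0.3], 0], [0.3, [0, 0, 0.3], 0], [0.3, [0, 0, 0.27], -0.76], [0.3, [0, 0, 0], 0]]}}

```text
time_s: 4.78
tcp_pos: [0.4981, 0.1765, 0.1337]
tool_rot: [-1.474, -2.771, 0.006]
ft_force: [0.9, -0.4, 0.7]
opening: 0.0302
```

Run:
```python
from h import *
s=bot.sense();print(s['time_s'],s['opening'],s['ft_force'])
T=W(wing(0)[0])+np.array([-.0007-.002,-.0018,0])
need([T[0],T[1],.0955],.594)
for n in('wrist','scene'): snap(n,n+'2')
a=cv2.imread('pics/scene2.png')[160:310,260:410];a=cv2.resize(a,(560,560),interpolation=3)
b=cv2.imread('pics/wrist2.png')[180:420,160:400]
cv2.imwrite('pics/c2.png',np.hstack([a,cv2.resize(b,(560,560))])[:, :1120]); cv2.imwrite('pics/c2.png',cv2.resize(cv2.imread('pics/c2.png'),(800,400)))
```

```text
4.775 0.03021920854754923 [ 0.88637138 -0.40527824  0.65165351]
tcp [0.4981 0.1765 0.1337] jaw 0.593 shift units [-0.001  0.012  0.318] yaw units -0.01
```

View pics/c2.png

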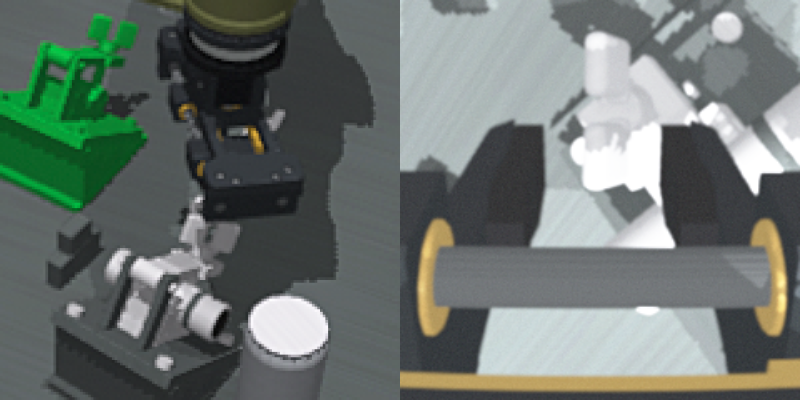

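Call:
{"name": "send_rows", "arguments": {"series": [[0.3, [0, 0, 0.16], 0], [0.3, [0, 0, 0.16], 0], [0.3, [0, 0, 0], 0]], "squeeze": 10}}

```text
time_s: 5.25
tcp_pos: [0.4998, 0.1774, 0.0978]
tool_rot: [1.475, 2.773, 0.001]
ft_force: [0.2, -0.5, 0.7]
opening: 0.0262
```

```bash
cat > two.py <<'E'
from h import *
def two(tag):
    s=bot.sense();p,R=pose();print('t',s['time_s'],'op',round(s['opening'],4),'f',np.round(s['ft_force'],1),'tcp',p.round(4),'jaw',round(jaw(R),3),'q7',round(s['qpos'][6],2))
    a=snap('scene','s'+tag)[180:320,250:410,::-1];b=snap('wrist','w'+tag)[:,:,::-1]
    cv2.imwrite(f'pics/c{tag}.png',np.hstack([cv2.resize(a,(400,350),interpolation=3),cv2.resize(b,(400,350))]))
E
python3 -c "
from two import *
two('3')"
```

```text
t 5.25 op 0.0262 f [ 0.2 -0.5  0.7] tcp [0.4998 0.1774 0.0978] jaw 0.593 q7 0.07
```

View pics/c3.png

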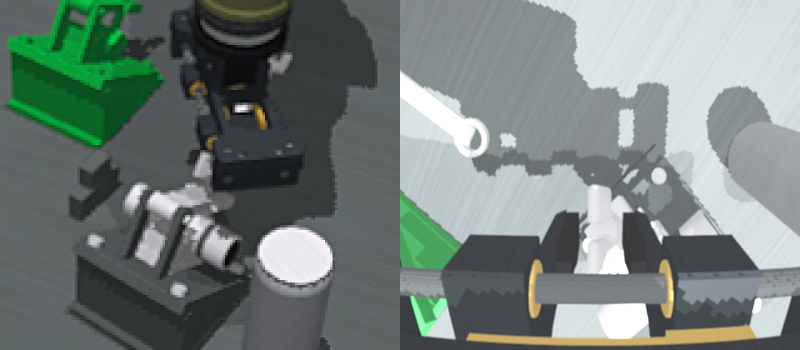

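Call:
{"name": "send_rows", "arguments": {"series": [[0.18, [0, 0, 0], 0], [0.18, [0, 0, 0], 0], [0.18, [0, 0, 0], -1], [0.18, [0, 0, 0], -1], [0.18, [0, 0, 0], -1], [0.18, [0, 0, 0], -1]], "squeeze": 15}}

```text
time_s: 6.1
tcp_pos: [0.4976, 0.1767, 0.0971]
tool_rot: [-1.07, -2.951, 0.004]
ft_force: [-3.9, -0.0, -0.2]
opening: 0.0161
```

```bash
python3 -c "
from two import *
two('4')"
```

```text
t 6.1 op 0.0161 f [-3.9 -0.  -0.2] tcp [0.4976 0.1767 0.0971] jaw 0.875 q7 0.24
```

View pics/c4.png

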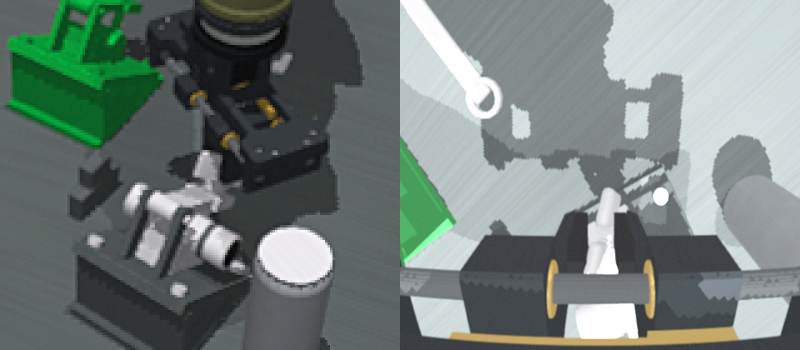

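Call:
{"name": "send_rows", "arguments": {"series": [[0.18, [0, 0, 0], -1], [0.18, [0, 0, 0], -1], [0.18, [0, 0, 0], -1], [0.18, [0, 0, 0], -1], [0.18, [0, 0, 0], -1], [0.18, [0, 0, 0], -1], [0.18, [0, 0, 0], -1], [0.18, [0, 0, 0], -1]]}}

```text
time_s: 7.2
tcp_pos: [0.4981, 0.1762, 0.0969]
tool_rot: [-0.218, -3.131, 0.003]
ft_force: [-3.7, -1.7, -0.3]
opening: 0.0158
```

```bash
python3 -c "
from two import *
two('5')"
```

```text
t 7.2 op 0.0158 f [-3.7 -1.7 -0.3] tcp [0.4981 0.1762 0.0969] jaw 1.432 q7 0.59
```

View pics/c5.png

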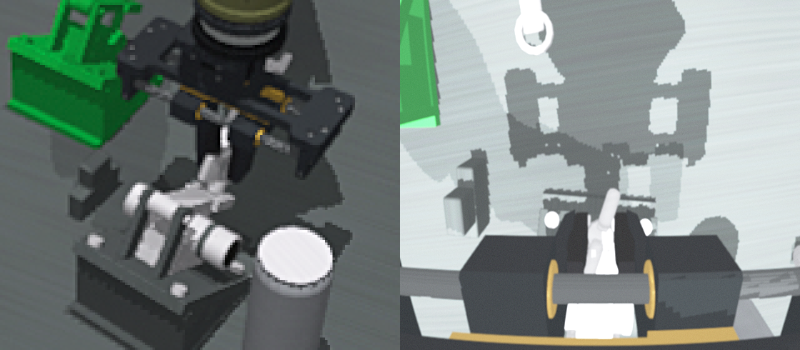

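Call:
{"name": "send_rows", "arguments": {"series": [[0.18, [0, 0, 0], -1], [0.18, [0, 0, 0], -1], [0.18, [0, 0, 0], -1], [0.18, [0, 0, 0], -1], [0.18, [0, 0, 0], -1], [0.18, [0, 0, 0], -1], [0.18, [0, 0, 0], -1], [0.18, [0, 0, 0], -1], [0.18, [0, 0, 0], -1], [0.18, [0, 0, 0], -1]]}}

```text
time_s: 8.55
tcp_pos: [0.4988, 0.1761, 0.0971]
tool_rot: [0.864, -3.018, 0.002]
ft_force: [-4.9, -1.5, 1.9]
opening: 0.0155
```

```bash
python3 -c "
from two import *
two('6')"
```

```text
t 8.55 op 0.0155 f [-4.9 -1.5  1.9] tcp [0.4988 0.1761 0.0971] jaw 2.128 q7 1.05
```

View pics/c6.png

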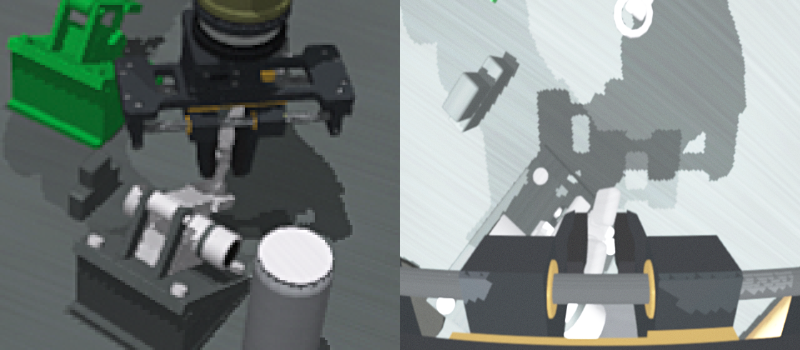

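Call:
{"name": "send_rows", "arguments": {"series": [[0.18, [0, 0, 0], -1], [0.18, [0, 0, 0], -1], [0.18, [0, 0, 0], -1], [0.18, [0, 0, 0], -1], [0.18, [0, 0, 0], -1], [0.18, [0, 0, 0], -1], [0.18, [0, 0, 0], -1], [0.18, [0, 0, 0], -1], [0.18, [0, 0, 0], -1]]}}

```text
time_s: 9.78
tcp_pos: [0.4992, 0.1762, 0.0972]
tool_rot: [1.753, -2.605, 0.001]
ft_force: [-4.8, -3.2, 4.6]
opening: 0.0158
```

```bash
python3 -c "
from two import *
two('7')"
```

```text
t 9.775 op 0.0158 f [-4.8 -3.2  4.6] tcp [0.4992 0.1762 0.0972] jaw 2.756 q7 1.52
```

View pics/c7.png

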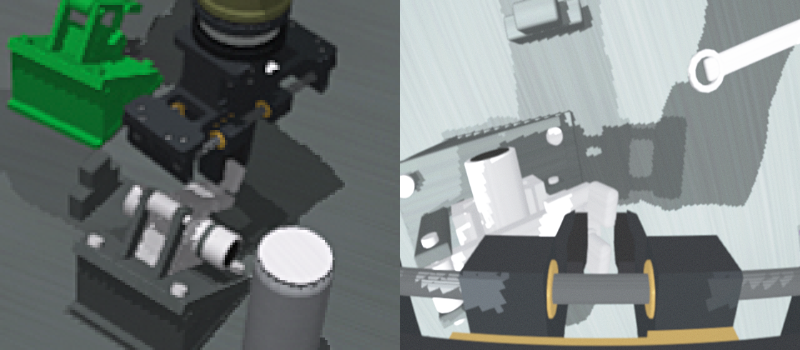

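Call:
{"name": "send_rows", "arguments": {"series": [[0.28, [0, 0, 0], 1], [0.28, [0, 0, 0], 0], [0.28, [0, 0, -0.25], 0], [0.28, [0, 0, -0.4], 0], [0.28, [0, 0, -0.4], 0], [0, [0, 0, 0], 0]]}}

```text
time_s: 10.62
tcp_pos: [0.5023, 0.1793, 0.2267]
tool_rot: [-1.659, 2.657, -0.0]
ft_force: [0.1, -0.8, -0.5]
opening: 0.0169
```

```bash
python3 -c "
from two import *
two('8')
import fit
fit.run(('scene','wrist'),0,'m8',np.arange(1.2,2.1,.2))"
```

```text
t 10.625 op 0.0169 f [ 0.1 -0.8 -0.5] tcp [0.5023 0.1793 0.2267] jaw 2.687 q7 1.66
scene 0.71 [458.7 187.4] [338.6 248.1] 223
scene 0.47 [338.5 248.9] [338.6 248.1] 206
wrist 0.89 [275.7 196.1] [279.  200.2] 1519
['scene', 'wrist'] [ 2.0324e+00 -9.0000e-04 -3.2000e-03] -0.765
['scene'] [ 1.7889e+00 -3.2000e-03 -2.0000e-04] -0.805
['wrist'] [ 1.9959e+00 -5.0000e-04 -4.1000e-03] -0.824
```

View pics/c8.png

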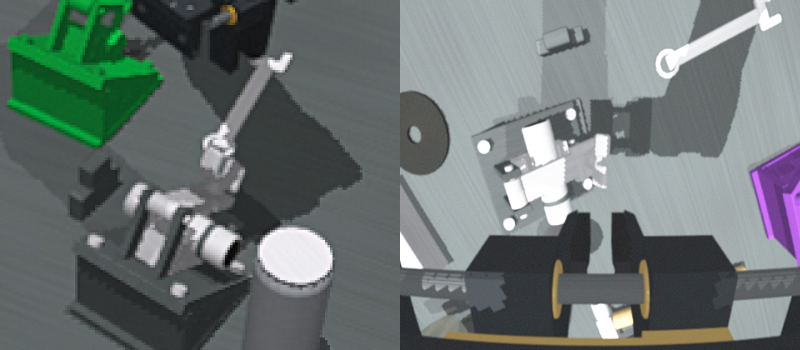

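```bash
cat > bolt.py <<'E'
from h import *
off=np.array([-.0009,-.0032,0])
# tool axes when jaw=1.346
jw=YAW+np.pi/2; ty=np.array([np.cos(jw),np.sin(jw),0]); tx=np.array([-np.sin(jw),np.cos(jw),0]); tz=np.array([0,0,-1.])
Rt=np.stack([tx,ty,tz],1)
def tcp(th,r=.062,s=.011):
    b=np.cos(th)*N-np.sin(th)*V; u=np.cos(th)*V+np.sin(th)*N
    k=np.clip((1.01-th)/.15,-1,1) if th>.86 else 1
    k=max(k,0)
    return W(PIV+r*b+s*u+np.array([.009*k,0,0]))+off
E
python3 - <<'E'
from bolt import *
p,R=pose();print(p)
st=tcp(0)+Rz@np.array([.012,0,0.001]); pts=[st]+[tcp(t) for t in (.1,.25,.4,.55,.7,.85,1.0,1.1,1.2,1.3)]
need([st[0],st[1],.16],jw); print(jw, 'in tool-after-yaw:',Rt.T@(np.array([st[0],st[1],.16])-p)/.12)
for a,b in zip(pts,pts[1:]): print(b.round(4),np.round(Rt.T@(b-a)/.12,3))
print(st)
E
```

```text
[0.49906937 0.17683522 0.22190022]
tcp [0.4991 0.1768 0.2219] jaw 2.688 shift units [-0.061 -0.283  0.515] yaw units 19.23
1.3457963267948965 in tool-after-yaw: [-0.28828032 -0.00476708  0.51583513]
[0.5154 0.1725 0.0992] [ 0.148 -0.     0.03 ]
[0.5076 0.1743 0.0942] [ 0.067 -0.     0.042]
[0.5006 0.1759 0.0881] [0.06  0.    0.051]
[0.4946 0.1773 0.0809] [ 0.051 -0.     0.06 ]
[0.4897 0.1784 0.0729] [0.042 0.    0.067]
[0.486  0.1792 0.0643] [ 0.031 -0.     0.072]
[0.4755 0.1816 0.0552] [0.09  0.    0.076]
[0.4741 0.182  0.0489] [0.012 0.    0.052]
[0.4738 0.182  0.0426] [ 0.002 -0.     0.052]
[0.4742 0.1819 0.0364] [-0.003  0.     0.052]
[0.53266341 0.16855953 0.10286224]
```

Yaw while high, then move behind the nut.

Call:
{"name": "send_rows", "arguments": {"series": [[0, [0, 0, 0], 1], [0, [0, 0, 0], 1], [0, [0, 0, 0], 1], [0, [0, 0, 0], 1], [0, [0, 0, 0], 1], [0, [0, 0, 0], 1], [0, [0, 0, 0], 1], [0, [0, 0, 0], 1], [0, [0, 0, 0], 1], [0, [0, 0, 0], 1], [0, [0, 0, 0], 1], [0, [0, 0, 0], 1], [0, [0, 0, 0], 1], [0, [0, 0, 0], 1], [0, [0, 0, 0], 1], [0, [0, 0, 0], 1], [0, [0, 0, 0], 1], [0, [0, 0, 0], 1], [0, [0, 0, 0], 1], [0, [0, 0, 0], 0.23]]}}

```text
time_s: 13.42
tcp_pos: [0.4992, 0.1771, 0.2224]
tool_rot: [-0.353, -3.121, 0.001]
ft_force: [-0.6, 1.0, 0.9]
opening: 0.0008
```

Call:
{"name": "send_rows", "arguments": {"series": [[0, [-0.15, 0, 0.2], 0], [0, [-0.14, 0, 0.3], 0], [0, [0, 0, 0], 0]]}}

```text
time_s: 13.8
tcp_pos: [0.5324, 0.168, 0.1606]
tool_rot: [-0.354, -3.117, 0.005]
ft_force: [-1.1, 0.1, 0.8]
opening: 0.0003
```

```bash
python3 -c "
from two import *
from bolt import *
two('9');need(tcp(0)+Rz@np.array([.012,0,0.001]),jw)"
```

```text
t 13.8 op 0.0003 f [-1.1  0.1  0.8] tcp [0.5324 0.168  0.1606] jaw 1.345 q7 0.61
tcp [0.5329 0.1697 0.1633] jaw 1.346 shift units [-0.001 -0.01   0.503] yaw units 0.01
```

View pics/c9.png

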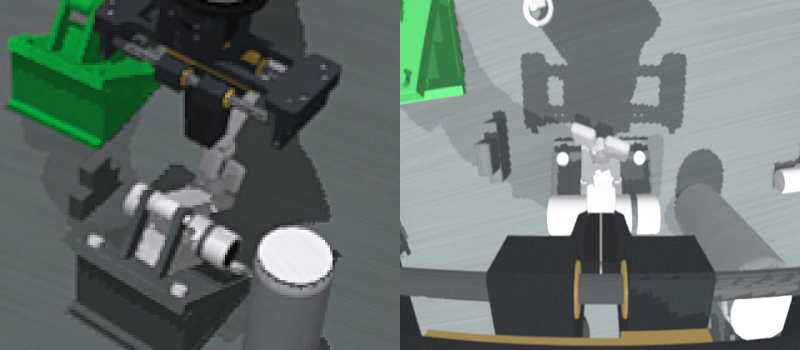

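Call:
{"name": "send_rows", "arguments": {"series": [[0, [0, 0, 0.25], 0], [0, [0, 0, 0.2], 0], [0, [0, 0, 0.05], 0], [0, [0.15, 0, 0.03], 0], [0, [0.07, 0, 0.04], 0], [0, [0.06, 0, 0.05], 0], [0, [0.05, 0, 0.06], 0], [0, [0, 0, 0], 0]]}}

```text
time_s: 14.9
tcp_pos: [0.4942, 0.1784, 0.081]
tool_rot: [-0.352, -3.121, 0.001]
ft_force: [0.7, 0.5, 0.8]
opening: 0.0006
```

```bash
python3 -c "
from two import *
from bolt import *
two('10');need(tcp(.55),jw)"
```

```text
t 14.9 op 0.0006 f [0.7 0.5 0.8] tcp [0.4942 0.1784 0.081 ] jaw 1.346 q7 0.49
tcp [0.495  0.1783 0.0814] jaw 1.346 shift units [ 0.001 -0.009  0.004] yaw units -0.0
```

View pics/c10.png

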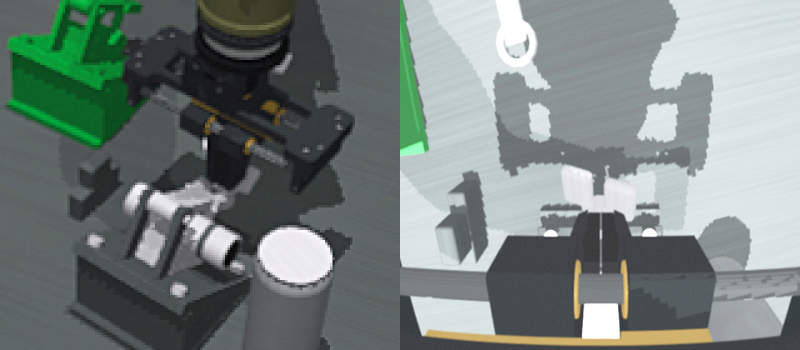

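Bolt is swinging out. Continue along the arc.

Call:
{"name": "send_rows", "arguments": {"series": [[0, [0.04, 0, 0.07], 0], [0, [0.03, 0, 0.07], 0], [0, [0.09, 0, 0.07], 0], [0, [0.01, 0, 0.05], 0], [0, [0, 0, 0.05], 0], [0, [0, 0, 0.05], 0], [0, [0, 0, 0.03], 0], [0, [0, 0, 0], 0]]}}

```text
time_s: 16.0
tcp_pos: [0.4754, 0.1827, 0.0345]
tool_rot: [0.354, 3.121, 0.0]
ft_force: [0.1, 0.1, 0.1]
opening: 0.0002
```

```bash
python3 -c "
from two import *
from bolt import *
two('11');need(tcp(1.3),jw)"
```

```text
t 16.0 op 0.0002 f [0.1 0.1 0.1] tcp [0.4754 0.1827 0.0345] jaw 1.345 q7 0.43
tcp [0.4756 0.1828 0.0348] jaw 1.345 shift units [ 0.01  -0.01  -0.013] yaw units -0.01
```

View pics/c11.png

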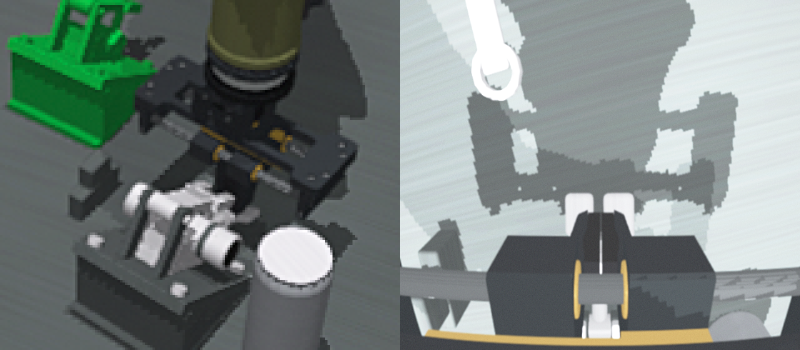

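Call:
{"name": "send_rows", "arguments": {"series": [[0, [0, 0, 0.05], 0], [0, [0, 0, 0], 0], [0, [0, 0, -0.3], 0], [0, [0, 0, -0.4], 0], [0, [0, 0, -0.4], 0], [0, [0, 0, -0.3], 0], [0.6, [0, 0, 0], 0]]}}

```text
time_s: 16.98
tcp_pos: [0.4765, 0.1834, 0.1992]
tool_rot: [0.353, 3.117, 0.005]
ft_force: [-0.2, -0.4, 0.0]
opening: 0.0082
```

Run:
```python
from two import *
two('12')
n='wrist';ci=bot.camera_info(n);snap(n,'wrist12')
for n in('wrist','scene','top'):
  ci=bot.camera_info(n)
  if n=='top':snap(n,'t12')
  for q in ['clamp_nut_grip','clamp_arm_grip','coupon']:
    for r in bot.mark_of(n,q): X=w(ci,r['centre']);print(n,q,round(r['confidence'],2),np.round(X,3), 'fix',np.round(Rz.T@(X-ORG),3))
for t in(0,1,1.2,1.4): print(t,wing(0,t)[0].round(3))
print('arm',armpt(0).round(3),W(armpt(0)).round(3))
```

```text
t 16.975 op 0.0082 f [-0.2 -0.4  0. ] tcp [0.4765 0.1834 0.1992] jaw 1.345 q7 0.54
wrist clamp_nut_grip 0.76 [0.474 0.183 0.016] fix [-0.108 -0.003  0.016]
wrist clamp_nut_grip 0.22 [0.534 0.17  0.045] fix [-0.046 -0.001  0.045]
wrist clamp_arm_grip 0.71 [0.514 0.176 0.075] fix [-0.067 -0.001  0.075]
wrist coupon 0.7 [0.564 0.164 0.079] fix [-0.016 -0.001  0.079]
scene clamp_nut_grip 0.68 [ 0.291 -0.005  0.099] fix [-0.244 -0.227  0.099]
scene clamp_nut_grip 0.67 [0.578 0.164 0.055] fix [-0.003  0.002  0.055]
scene clamp_nut_grip 0.59 [0.476 0.181 0.018] fix [-0.106 -0.004  0.018]
scene clamp_nut_grip 0.58 [0.171 0.367 0.104] fix [-0.444  0.109  0.104]
scene clamp_arm_grip 0.74 [0.505 0.175 0.078] fix [-0.075 -0.003  0.078]
scene clamp_arm_grip 0.67 [0.184 0.363 0.075] fix [-0.43   0.109  0.075]
scene clamp_arm_grip 0.6 [ 0.296 -0.003  0.076] fix [-0.24  -0.223  0.076]
scene clamp_arm_grip 0.21 [ 0.493  0.054 -0.   ] fix [-0.06  -0.124 -0.   ]
scene coupon 0.67 [0.56  0.165 0.078] fix [-0.021 -0.     0.078]
top clamp_arm_grip 0.49 [ 0.302 -0.004  0.078] fix [-0.234 -0.223  0.078]
top coupon 0.59 [0.564 0.164 0.083] fix [-0.016 -0.001  0.083]
0 [-0.08   0.     0.099]
1 [-0.111  0.     0.044]
1.2 [-0.11   0.     0.031]
1.4 [-0.106  0.     0.018]
arm [-0.068  0.     0.076] [0.514 0.176 0.076]
```

View pics/c12.png

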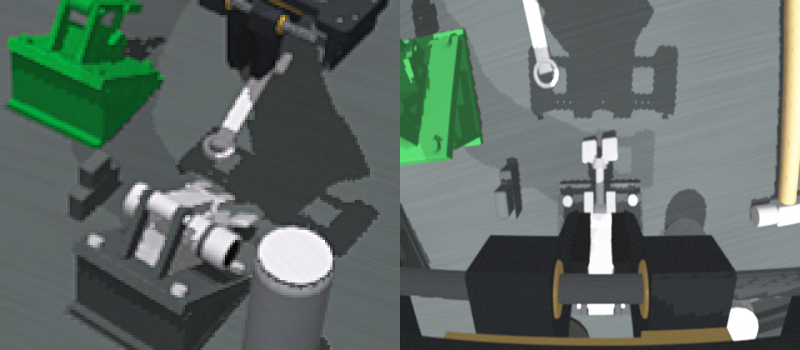

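View pics/wrist12.png

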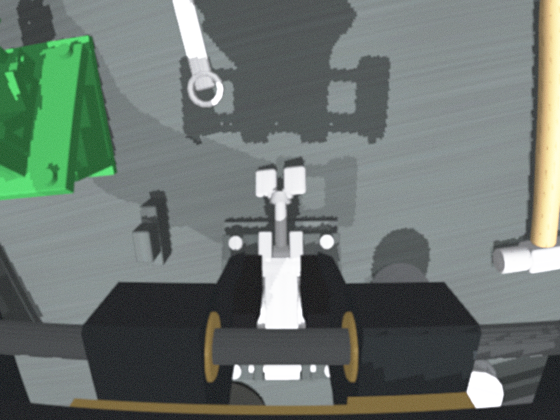

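Run:
```python
from bolt import *
T=W(armpt(0))+np.array([-.0005,-.0015,0]);need([T[0],T[1],.058],jw)
def t(a): return armpt(a)
al=[0,.1,.25,.4,.55,.7,.85,1.0,1.15,1.3,1.45,1.6,1.7,1.8]
for a,b in zip(al,al[1:]): print(b,(Rt.T@Rz@(t(b)-t(a))/.12).round(3), W(t(b)).round(3))
```

```text
tcp [0.4749 0.1828 0.1965] jaw 1.346 shift units [-0.327  0.007  1.154] yaw units -0.0
0.1 [ 0.037 -0.    -0.065] [0.509 0.177 0.084]
0.25 [ 0.042 -0.    -0.104] [0.505 0.178 0.097]
0.4 [ 0.026 -0.    -0.109] [0.501 0.179 0.11 ]
0.55 [ 0.01  -0.    -0.112] [0.5   0.179 0.123]
0.7 [-0.007  0.    -0.112] [0.501 0.179 0.137]
0.85 [-0.024  0.    -0.11 ] [0.504 0.179 0.15 ]
1.0 [-0.04   0.    -0.105] [0.509 0.177 0.162]
1.15 [-0.055  0.    -0.098] [0.515 0.176 0.174]
1.3 [-0.069  0.    -0.088] [0.523 0.174 0.185]
1.45 [-0.082  0.    -0.077] [0.533 0.172 0.194]
1.6 [-0.092  0.    -0.064] [0.544 0.169 0.202]
1.7 [-0.066  0.    -0.035] [0.551 0.168 0.206]
1.8 [-0.07   0.    -0.028] [0.56  0.166 0.209]
```

Call:
{"name": "send_rows", "arguments": {"series": [[0.6, [-0.16, 0, 0.2], 0], [0.6, [-0.17, 0.01, 0.3], 0], [0.6, [0, 0, 0.3], 0], [0.6, [0, 0, 0.25], 0], [0.6, [0, 0, 0.1], 0], [0.6, [0, 0, 0], 0]]}}

```text
time_s: 18.38
tcp_pos: [0.5137, 0.1752, 0.0585]
tool_rot: [-0.353, -3.121, 0.001]
ft_force: [0.2, 0.1, 0.8]
opening: 0.0531
```

Run:
```python
from two import *
from bolt import *
two('13')
T=W(armpt(0))+np.array([-.0005,-.0015,0]);need([T[0],T[1],.058],jw)
```

```text
t 18.375 op 0.0531 f [0.2 0.1 0.8] tcp [0.5137 0.1752 0.0585] jaw 1.346 q7 0.49
tcp [0.5145 0.1755 0.0596] jaw 1.345 shift units [ 0.009 -0.008  0.014] yaw units -0.0
```

View pics/c13.png

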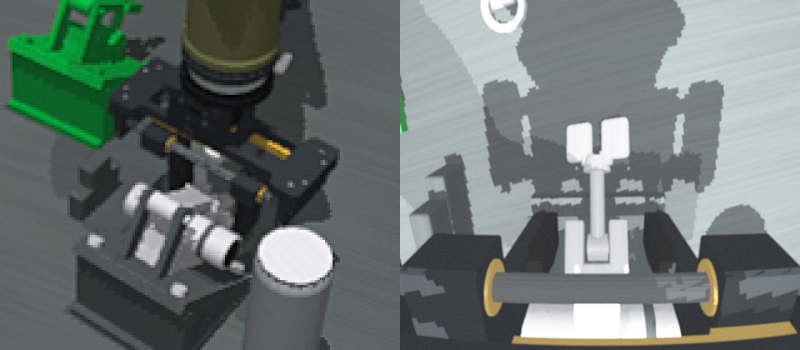

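Call:
{"name": "send_rows", "arguments": {"series": [[0.2, [0, 0, 0], 0], [0.2, [0, 0, 0], 0], [0.2, [0, 0, 0], 0], [0.2, [0.037, 0, -0.065], 0], [0.2, [0.042, 0, -0.104], 0], [0.2, [0.026, 0, -0.109], 0], [0.2, [0, 0, 0], 0]], "squeeze": 12}}

```text
time_s: 19.35
tcp_pos: [0.5004, 0.176, 0.093]
tool_rot: [-0.354, -3.12, 0.005]
ft_force: [-0.2, -5.6, 0.0]
opening: 0.034
```

Run:
```python
from two import *
from bolt import *
two('14')
```

```text
t 19.35 op 0.034 f [-0.2 -5.6  0. ] tcp [0.5004 0.176  0.093 ] jaw 1.345 q7 0.49
```

View pics/c14.png

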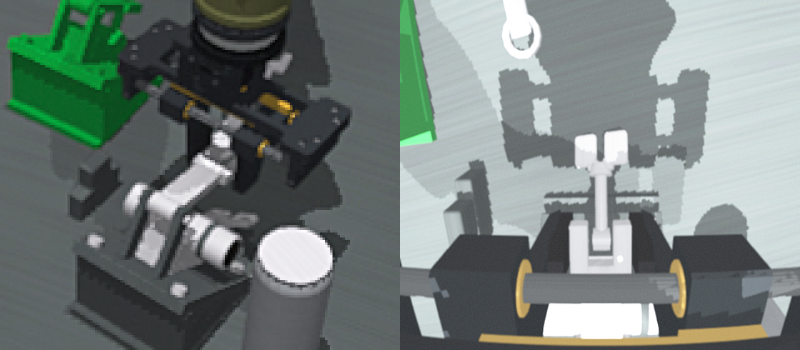

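Call:
{"name": "send_rows", "arguments": {"series": [[0.2, [0.01, -0.01, -0.112], 0], [0.2, [-0.007, 0, -0.112], 0], [0.2, [-0.024, 0, -0.11], 0], [0.2, [-0.04, 0, -0.105], 0], [0.2, [0, 0, 0], 0]]}}

```text
time_s: 20.08
tcp_pos: [0.5073, 0.1746, 0.1463]
tool_rot: [-0.353, -3.12, 0.002]
ft_force: [-5.3, -4.4, 1.8]
opening: 0.0337
```

Run:
```python
from two import *
from bolt import *
two('15'); need(W(armpt(1.0))-[0,.0015,.018],jw)
```

```text
t 20.075 op 0.0337 f [-5.3 -4.4  1.8] tcp [0.5073 0.1746 0.1463] jaw 1.346 q7 0.55
tcp [0.5072 0.1746 0.146 ] jaw 1.346 shift units [-0.01   0.013  0.012] yaw units -0.0
```

View pics/c15.png

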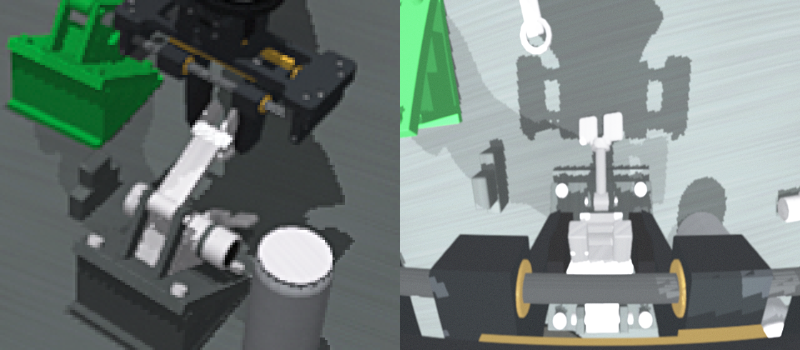

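Good; continue to about 1.8 rad.

Call:
{"name": "send_rows", "arguments": {"series": [[0.2, [-0.06, 0, -0.09], 0], [0.2, [-0.069, 0, -0.088], 0], [0.2, [-0.082, 0, -0.077], 0], [0.2, [-0.092, 0, -0.064], 0], [0.2, [-0.066, 0, -0.035], 0], [0.2, [-0.07, 0, -0.028], 0], [0.2, [-0.03, 0, -0.005], 0], [0.2, [0, 0, 0], 0]]}}

```text
time_s: 21.18
tcp_pos: [0.5629, 0.1627, 0.1928]
tool_rot: [-0.353, -3.122, -0.0]
ft_force: [-4.5, -4.0, 3.9]
opening: 0.034
```

Run:
```python
from two import *
from bolt import *
two('16'); need(W(armpt(1.8))-[0,.0015,.018],jw)
```

```text
t 21.175 op 0.034 f [-4.5 -4.   3.9] tcp [0.5629 0.1627 0.1928] jaw 1.346 q7 0.66
tcp [0.5629 0.1627 0.1929] jaw 1.346 shift units [0.03  0.007 0.014] yaw units -0.0
```

View pics/c16.png

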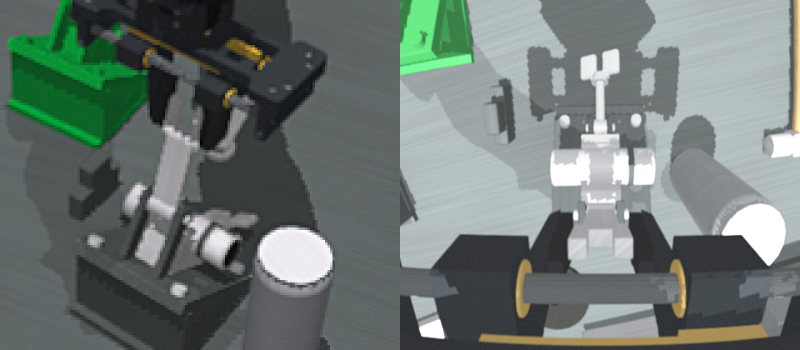

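Call:
{"name": "send_rows", "arguments": {"series": [[0.6, [0, 0, 0], 0], [0.6, [0, 0, 0], 0], [0.6, [0, 0, 0], 0], [0.6, [0, 0, -0.2], 0], [0.6, [0, 0, -0.3], 0], [0.6, [0, 0, -0.3], 0], [0.6, [0, 0, 0], 0]]}}

```text
time_s: 22.15
tcp_pos: [0.5651, 0.1639, 0.2901]
tool_rot: [0.352, 3.116, 0.006]
ft_force: [-0.0, 0.7, -0.0]
opening: 0.0529
```

Run:
```python
from two import *
from bolt import *
two('17')
for a in (1.6,1.7,1.8,1.9): print(a,armpt(a).round(3))
for n in('wrist','scene','top'):
  ci=bot.camera_info(n)
  snap(n,'z'+n)
  for q in ['clamp_nut_grip','clamp_arm_grip','coupon','can','magnet']:
    for r in bot.mark_of(n,q):
      X=w(ci,r['centre'])
      if np.hypot(*(X-ORG)[:2])<.2: print(n,q,round(r['confidence'],2),np.round(X,3), 'fix',np.round(Rz.T@(X-ORG),3))
```

```text
t 22.15 op 0.0529 f [-0.   0.7 -0. ] tcp [0.5651 0.1639 0.2901] jaw 1.346 q7 0.73
1.6 [-0.037  0.     0.202]
1.7 [-0.029  0.     0.206]
1.8 [-0.021  0.     0.209]
1.9 [-0.012  0.     0.212]
wrist clamp_nut_grip 0.97 [0.477 0.182 0.018] fix [-0.104 -0.003  0.018]
wrist clamp_nut_grip 0.39 [ 0.624  0.277 -0.001] fix [ 0.018  0.123 -0.001]
wrist clamp_arm_grip 0.65 [0.565 0.163 0.21 ] fix [-0.014 -0.001  0.21 ]
wrist coupon 0.62 [0.565 0.165 0.082] fix [-0.015  0.001  0.082]
wrist can 0.57 [ 0.624  0.279 -0.002] fix [ 0.017  0.124 -0.002]
wrist magnet 0.73 [ 0.496  0.055 -0.003] fix [-0.058 -0.122 -0.003]
scene clamp_nut_grip 0.6 [0.475 0.183 0.019] fix [-0.107 -0.002  0.019]
scene clamp_arm_grip 0.76 [0.553 0.16  0.21 ] fix [-0.026 -0.007  0.21 ]
scene coupon 0.8 [0.564 0.166 0.081] fix [-0.017  0.001  0.081]
scene can 0.9 [ 0.617  0.277 -0.002] fix [ 0.01   0.121 -0.002]
scene magnet 0.82 [ 0.497  0.054 -0.004] fix [-0.057 -0.123 -0.004]
```

View pics/c17.png

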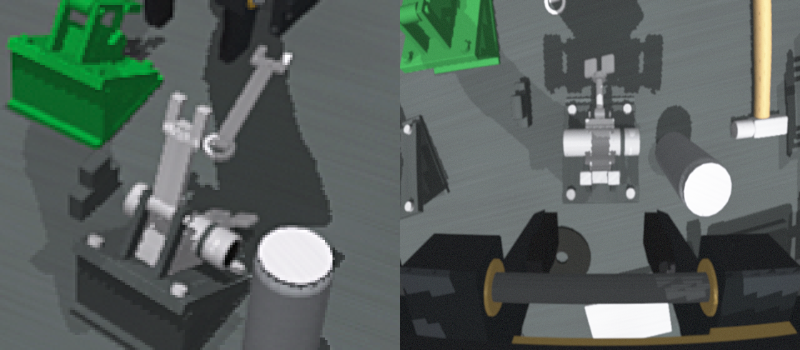

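```bash
python3 -c "
import fit
fit.run(('scene','wrist'),1.4,'m17',fit.np.arange(1.0,2.3,.2))"
```

```text
scene 0.67 [190.6 226.9] [342.1 266.8] 3005
scene 0.65 [458.2 187.3] [342.1 266.8] 216
scene 0.53 [342.9 267.2] [342.1 266.8] 92
scene 0.5 [298.8 172.8] [342.1 266.8] 109
scene 0.16 [329.8 274. ] [342.1 266.8] 419
wrist 0.92 [280.   82.4] [282.5  79.2] 944
['scene', 'wrist'] [ 1.8729e+00  1.2000e-03 -2.2000e-03] -0.64
['scene'] [ 1.8913e+00 -3.0000e-04  1.1000e-03] -0.544
['wrist'] [ 1.712e+00 -2.000e-04 -3.300e-03] -0.794
```

Nut reads about 1.8 rad, bolt about 1.4 and arm about 1.8. The coupon, can and magnet are where they started, and the gripper is clear of everything.

```bash
python3 -c "
from rig import bot
print(bot.finish_job(), bot.sense()['time_s'])"
```

```text
the job is handed in; nothing more can be done
the job is handed in; nothing more can be done
```

The loaded clamp is open and the job is handed in at about 22.5 s of the 54 s allowed. No verdict is reported.

- **Steps done, in order:** I turned the wing nut anticlockwise with the fingers straddling its wings. I pushed the eyebolt out down-slope with closed fingers, then gripped the fork, swung the arm back and let go.
- **Last checks (from the images):**
  - The nut stands at about 1.7–1.9 rad, the bolt at about 1.4 and the arm at about 1.8.
  - The coupon is still in its V-block. It, the can and the magnet are where they started, within the few mm the cameras can measure.
  - The gripper is raised about 60 mm clear of the clamp, with no contact force beyond noise.
- **Disagreements:**
  - The scene and wrist cameras differed by about 12 mm on the arm's end, which puts the arm anywhere from about 1.7 to 1.9 rad.
  - Nut angle fits differed between cameras by about 0.2 rad, but the values after the turn were all above 1.3.
  - The top camera's nut mask was wrong, so I did not use it.
- **Not measured at the end:** I did not re-measure the empty clamp. The robot never went near it.

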